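# Pop the blue chest's push-to-open lid and push it wide open

### The job

Open the blue chest: with the fingers closed, press the tips down on the middle of the black pad at the front of its lid, take them away so that the catch springs the lid ajar by itself, then push the lid's front edge back with the outside of the fingers until it is past upright and stays wide open. Leave the red chest shut, do not pick up or shove either chest, and leave the jar, tin and screwdriver where they are.

Things in the scene. Friction and masses are not known exactly. Their poses are not given: they have to be found in the camera images.
- blue_chest: the blue painted steel bench chest, 160 deep (x) x 140 wide (y) x 100 high, about 3 kg, loose on the bench, closed by a push-to-open lid of the same colour that lies flush inside its rim. Origin: centre of its underside; x points from its front (card holder, press pad) to its hinged back, z up
- blue_lid (a joint): blue lid's hinge angle, rad: 0 shut, flush on its catch; grows as it opens. Pressing the pad 4 mm down (-0.03, about 3 N; hard stop at -0.06) frees the catch for good; once let go, a spring lifts the lid to 0.8, ajar, front edge 105 mm up. Beyond that nothing carries it: short of upright (1.57) it falls back to ajar, past it it sinks to its stop at 1.9 and stays. 1 to 3 N at the front edge swings it
- blue_pad (a point): centre of the round black press pad (32 across, flat) on top of the blue lid near its front edge, 115 in front of the hinge line, 33 behind the lid's front edge; 101 above the bench when shut; moves with the lid
- blue_edge (a point): middle of the front edge of the blue lid, on its slippery white nylon bead, at mid thickness (lid 8 thick, 126 wide, 148 from hinge line to front edge); moves with the lid; axes as the chest's when shut
- blue_hinge (a point): middle of the blue lid's hinge line, at the top of the chest's back, 96 above the bench; the line runs along the chest's y; axes as the chest's
- red_chest: the red painted steel bench chest, 160 deep (x) x 140 wide (y) x 100 high, about 3 kg, loose on the bench, closed by a push-to-open lid of the same colour that lies flush inside its rim. Origin: centre of its underside; x points from its front (card holder, press pad) to its hinged back, z up
- red_lid (a joint): red lid's hinge angle, rad: 0 shut, flush on its catch; grows as it opens. Pressing the pad 4 mm down (-0.03, about 3 N; hard stop at -0.06) frees the catch for good; once let go, a spring lifts the lid to 0.8, ajar, front edge 105 mm up. Beyond that nothing carries it: short of upright (1.57) it falls back to ajar, past it it sinks to its stop at 1.9 and stays. 1 to 3 N at the front edge swings it
- red_pad (a point): centre of the round black press pad (32 across, flat) on top of the red lid near its front edge, 115 in front of the hinge line, 33 behind the lid's front edge; 101 above the bench when shut; moves with the lid
- red_edge (a point): middle of the front edge of the red lid, on its slippery white nylon bead, at mid thickness (lid 8 thick, 126 wide, 148 from hinge line to front edge); moves with the lid; axes as the chest's when shut
- red_hinge (a point): middle of the red lid's hinge line, at the top of the chest's back, 96 above the bench; the line runs along the chest's y; axes as the chest's
- screw_jar: loose glass jar with a green cap, 56 across, 85 high; origin at the centre of its underside; bystander
- paint_tin: loose pale metal tin with a yellow band, 66 across, 100 high; origin at the centre of its underside; bystander
- screwdriver: loose screwdriver with an orange handle lying on the bench behind the chests, about 200 long along its x; origin under its middle; bystander
There are look-alikes about, which are no part of the job. Several things have the shape of the blue_chest; the one meant has the colours described above. Of the things that look like the red_chest, take the one that is nearest to the robot's base at the start.

How it is judged:
By the outcome, as a careful person would: the job done as asked, in the order asked, and still so for the second after the job is handed in, with the robot touching nothing.
It also fails if it takes over 43 s, if anything falls off the work surface, if the arm or the gripper's body presses on something with over 40 N, if the wrist force passes 120 N, or if a joint passes its speed limit or range.

### The arm

A 7-joint arm with a two-finger parallel gripper is mounted at the origin on the work surface. World frame = base frame: x ahead of the robot, y to its left, z up, the work surface at z = 0. Lengths are in m, angles in rad, forces in N, time in s.
With the tool pointing down it reaches from about 0.425 to 0.825 m from the base axis. Payload 3.6 kg.
Tool frame: the origin (TCP) lies on the centre line of the jaws, within the pads' length; the fingertips stand 25 mm ahead of it and the grasp point (between the pads) lies 6 mm ahead of it (manip.tip_extent is the distance from the TCP to the fingertips, in m); z points along the fingers, y is the line along which they close (so a half turn about z gives the same grasp; the last joint's range is limited). The gripper opens to 93 mm and grips with 3 to 60 N. Pads are 15 mm wide; open, the fingers measure 128 mm over their backs; the gripper's body (75 mm by 188 mm) begins 65 mm behind the grasp point.
Start: joints at [-1.353, 0.615, -0.013, 1.423, 0.008, 1.103, -0.04], TCP at [0.157, 0.631, 0.244] pointing down, gripper open.
Joint ranges: [-3.12, 3.12], [-0.3, 2.06], [-1.34, 1.32], [0.26, 2.42], [-1.36, 4.5], [0.01, 1.98], [-2.84, 2.84]. Speed limits (rad/s): [2.79, 2.79, 3.14, 3.14, 3.14, 3.14, 3.14].

### API

Orientations are given as a 3x3 rotation matrix whose columns are the frame's x, y, z axes.
In Python, from workcell import telemetry, capture, camera_model, ticket, manip gives the robot as it stands.
- The arm moves only by the shell command python3 -m pendant 'ROWS' [OPENING]. ROWS is JSON, one flat list of numbers, 6 for each row, row after row: the shift along the tool's x, y, z in mm, then the turn, a rotation vector about the tool's x, y, z in degrees. In form: [x, y, z, rx, ry, rz, x, y, z, rx, ry, rz, ...]. A call has exactly 5 rows; each row shifts and turns the commanded pose from where the row before left it, along the tool's axes as they then stand; what a row does not reach is not made up. A row lasts 1/8 s, in which the tool goes at most 62.5 mm and 10.7 degrees, less where a joint would pass 70% of its speed; a pose out of reach is approached as far as the arm can. A call is refused whole if a number of a shift passes 62.5 or a number of a turn 10.7, either way. A call with a gripper value outside its range is refused whole. OPENING is the finger opening in mm, from 0 to 93, set as the call begins (- or left out, the last holds). The fingers move at their own pace and stop on an object; the grip force is fixed at half the most. Time passes only in rows, so rows that do not move let the fingers close, or fill a call up. It gives the time, the measured TCP pose, the force, the opening and the grip force at its end, in the units of the state.
- telemetry.observe(): the state, without advancing time (a new reading comes with each control period).
- capture(name): name is "scene" or "top"; returns the picture (480x640x3 uint8, blue, green, red); there is no depth.
- camera_model(name): a dict with "vertical_fov" (degrees; the focal length in pixels is half the picture's height over the tangent of half this angle, whatever the lens; pixels are square), "cx", "cy" (the principal point, pixels), "rvec" (rotation vector, rad) and "tvec" (3), from world to camera coordinates, as OpenCV has them. Camera axes: x right, y down, z forward; pixel columns grow to the right and rows downward; lengths in m; the calibration is good to about 2 mm. A picture is of the moment at which its call begins. camera_model takes no time and is no camera call.
- ticket.close_job(): hands the job in; it is judged then, once.
The state is a dict: "time": time; "joint_pos": joint angles; "joint_vel": joint speeds; "effort": joint torques, N m; "eef_pos": TCP position; "ee_rot": TCP orientation; "ft_force": force on the tool from outside, world axes, zero at the start; "wrist_torque": the same for the moment, N m; "gripper_width": opening from 0.0 (shut) to 1.0 (fully open); "grip_force": force on a finger pad.
Only numpy, scipy, OpenCV 4.12 (cv2) and the standard library are available. Lean on these libraries where they do the work, as an engineer would, in place of code of your own. Each camera call takes 0.05 s, during which the arm holds its last target. There are 200 camera calls.

## Working session

There is one attempt and no reset: what is moved stays moved. The work goes in short steps, Python scripts to look and compute and a shell command to move; the robot and the scene stay as the last step left them, time stands still between calls to the robot, and variables do not carry over. Pictures are saved under pics/ and viewed, at most 10 in all, crops included, and the job is handed in when it is done.

```bash
mkdir -p pics; cat > h.py <<'E'
import numpy as np, cv2
from workcell import telemetry, capture, camera_model, ticket, manip
def cam(n):
    c=camera_model(n); f=240/np.tan(np.radians(c["vertical_fov"])/2)
    K=np.array([[f,0,c["cx"]],[0,f,c["cy"]],[0,0,1]]); R=cv2.Rodrigues(np.array(c["rvec"],float))[0]
    return K,R,np.array(c["tvec"],float).ravel()
def back(n,u,v,z):
    K,R,t=cam(n); o=-R.T@t; d=R.T@np.linalg.inv(K)@[u,v,1]
    return o+d*(z-o[2])/d[2]
def proj(n,p):
    K,R,t=cam(n); q=K@(R@np.array(p)+t); return q[:2]/q[2]
E
python3 - <<'E'
from h import *
for n in("scene","top"):
    cv2.imwrite(f"pics/{n}0.png",capture(n)); print(n,{k:v for k,v in camera_model(n).items()})
s=telemetry.observe(); print(s["time"],s["eef_pos"],s["ee_rot"],s["ft_force"])
E
```

```text
scene {'vertical_fov': 55.93194714699969, 'cx': 318.96384881459164, 'cy': 248.34088828947554, 'rvec': array([ 2.2491454 ,  1.34493474, -0.40099364]), 'tvec': array([-0.32293799, -0.34373947,  1.19119842])}
top {'vertical_fov': 49.06766182440732, 'cx': 322.81046670116626, 'cy': 235.79232879096878, 'rvec': array([ 2.03464405, -2.17303213,  0.25210957]), 'tvec': array([0.1151779 , 0.57560019, 1.06490919])}
0.1 [0.15674527 0.63014934 0.2426041 ] [[-9.70436476e-01  2.41356114e-01 -5.21825327e-04]
 [ 2.41356675e-01  9.70433877e-01 -2.24635609e-03]
 [-3.57748008e-05 -2.30589191e-03 -9.99997341e-01]] [-0.39829447 -0.58695539  0.02967159]
```

View pics/scene0.png

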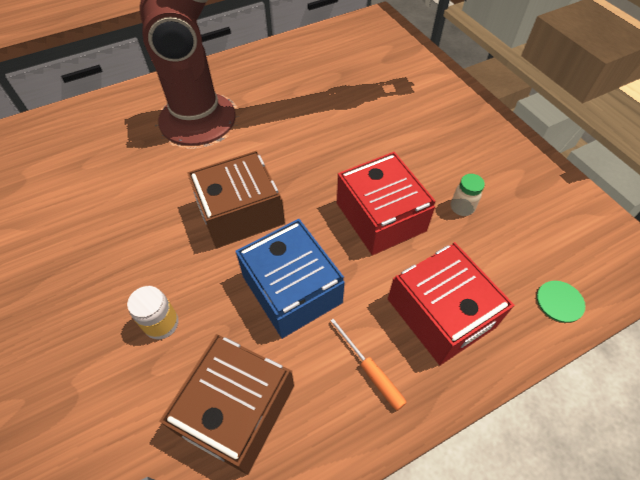

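View pics/top0.png

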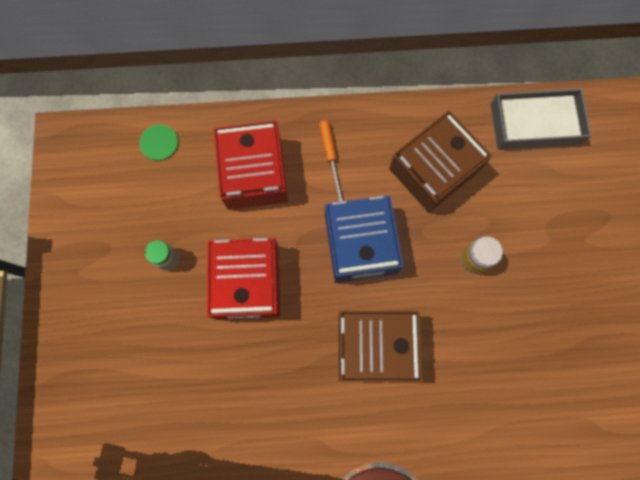

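The scene shows one blue chest: scene pad (278,248), top pad (367,253). Its look-alikes in top are two brown chests (440,158) and (380,346), and two reds at (250,163) and (243,278), the latter nearest the base. By colour the target is the one at (364,238). The white front bead faces the robot, and the screwdriver and tin are clear of the front. Next is a close crop.

```bash
python3 - <<'E'
from h import *
a=cv2.imread("pics/top0.png")[185:290,315:415]; b=cv2.imread("pics/scene0.png")[210:340,225:355]
A=cv2.resize(a,(400,420),interpolation=cv2.INTER_CUBIC);B=cv2.resize(b,(390,390),interpolation=cv2.INTER_CUBIC)
B=cv2.copyMakeBorder(B,0,30,0,0,0); cv2.imwrite("pics/crop.png",np.hstack([A,B]))
print(back("top",367,253,.101),back("scene",278,248,.101))
print(proj("top",[.157,.631,.244]),proj("scene",[.157,.631,.244]))
for p in [(338,272),(399,265),(480,243),(145,445),(328,125)]: print(p,back("top",*p,.1))
E
```

```text
[ 0.53137734 -0.01098671  0.101     ] [ 0.53488623 -0.00723856  0.101     ]
[ -0.80532005 487.64579731] [448.2917297  -9.4668844]
(338, 272) [0.49588886 0.05166296 0.1       ]
(399, 265) [ 0.5021749  -0.07468614  0.1       ]
(480, 243) [ 0.53729266 -0.24737603  0.1       ]
(145, 445) [0.18770006 0.44290963 0.1       ]
(328, 125) [0.82200931 0.04991753 0.1       ]
```

View pics/crop.png

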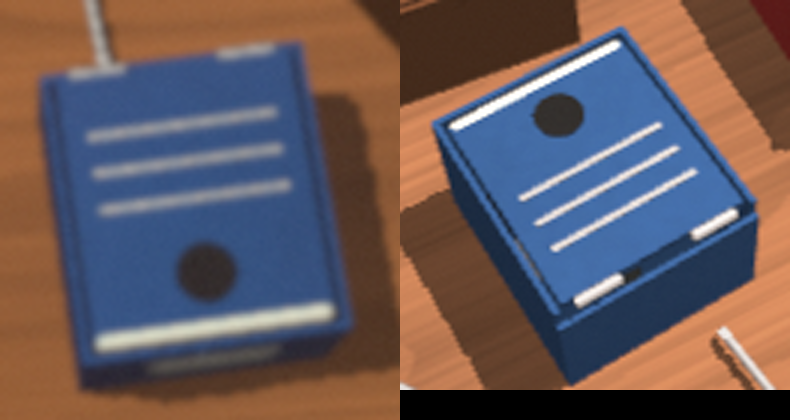

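```bash
cat >> h.py <<'E'
def tool(goal,yaw):
    s=telemetry.observe(); R=np.array(s["ee_rot"]); p=np.array(s["eef_pos"])
    c,d=np.cos(yaw),np.sin(yaw); G=np.array([[-c,-d,0],[-d,c,0],[0,0,-1.]]); G[:,1]=np.cross(G[:,2],G[:,0])
    print("turn deg(tool)",np.degrees(cv2.Rodrigues(R.T@G)[0].ravel()).round(2),"shift mm in goal axes",(1e3*G.T@(np.array(goal)-p)).round(1),"now axes",(1e3*R.T@(np.array(goal)-p)).round(1))
E
python3 - <<'E'
from h import *
T=lambda u,v:back("top",315+u/4,185+v/4,.1); S=lambda u,v:back("scene",225+(u-400)/3,210+v/3,.1)
for F,a,b,h1,h2,p in[(T,(97,343),(333,312),(97,72),(246,52),(206,271)),(S,(618,44),(452,127),(715,224),(600,292),(558,115))]:
    A,B,H1,H2,P=map(lambda q:F(*q),(a,b,h1,h2,p)); 
    d=A-B; print("bead len",np.linalg.norm(d),"yaw",np.degrees(np.arctan2(-d[0],d[1])), "mid",(A+B)/2,"hingemarks",(H1+H2)/2,"pad",P)
tool([.533,-.009,.244],np.radians(3))
E
```

```text
bead len 0.12274036982266213 yaw 3.796901442284806 mid [ 0.50237028 -0.01232086  0.1       ] hingemarks [ 0.64572234 -0.00148132  0.1       ] pad [ 0.53216246 -0.01010022  0.1       ]
bead len 0.11988242142286551 yaw 3.7987413235345877 mid [ 0.50744987 -0.00999589  0.1       ] hingemarks [0.65249152 0.00122667 0.1       ] pad [ 0.53463964 -0.00790021  0.1       ]
turn deg(tool) [ -0.13  -0.02 -16.97] shift mm in goal axes [-342.3 -658.    -1.4] now axes [-5.194e+02 -5.294e+02 -2.000e-01]
```

```bash
python3 -m pendant '[0,0,0,0,0,-8.9, 0,0,0,0,0,-8.9, -25,-50,0,0,0,0, -25,-50,0,0,0,0, -25,-50,0,0,0,0]' 0; python3 -m pendant '[-25,-50,0,0,0,0, -25,-50,0,0,0,0, -25,-50,0,0,0,0, -25,-50,0,0,0,0, -25,-50,0,0,0,0]'; python3 -m pendant '[-25,-50,0,0,0,0, -25,-50,0,0,0,0, -25,-50,0,0,0,0, -25,-50,0,0,0,0, -25,-50,0,0,0,0]' ; python3 - <<'E'
from h import *
tool([.5335,-.009,.136],np.radians(3.8))
E
```

```text
time: 0.72
eef_pos: [0.2425, 0.4842, 0.2432]
ee_rot: [[-0.998, -0.067, -0.0], [-0.067, 0.998, -0.001], [0.0, -0.001, -1.0]]
ft_force: [0.7, -0.1, -0.1]
gripper_width: 0.512
grip_force: 0.0
time: 1.35
eef_pos: [0.3838, 0.2433, 0.2435]
ee_rot: [[-0.998, -0.067, -0.0], [-0.067, 0.998, -0.0], [0.0, -0.0, -1.0]]
ft_force: [0.8, -0.5, -0.4]
gripper_width: 0.011
grip_force: 0.0
time: 1.98
eef_pos: [0.5251, 0.0024, 0.2434]
ee_rot: [[-0.998, -0.067, -0.001], [-0.067, 0.998, 0.0], [0.001, 0.0, -1.0]]
ft_force: [0.2, 0.9, 0.0]
gripper_width: 0.006
grip_force: 0.0
turn deg(tool) [ 0.01 -0.03  0.04] shift mm in goal axes [ -7.6 -11.9 107.4] now axes [ -7.7 -12.  107.4]
```

```bash
python3 -m pendant '[-8,-12,30,0,0,0, 0,0,35,0,0,0, 0,0,30,0,0,0, 0,0,7,0,0,0, 0,0,0,0,0,0]'; python3 - <<'E'
from h import *
tool([.5335,-.009,.126],np.radians(3.8))
a=capture("scene")[170:330,200:370]; b=capture("top")[170:300,300:430]
cv2.imwrite("pics/c2.png",np.hstack([cv2.resize(a,(425,400),interpolation=2),cv2.resize(b,(375,400),interpolation=2)]))
E
```

```text
time: 2.6
eef_pos: [0.5335, -0.0075, 0.1417]
ee_rot: [[-0.998, -0.067, -0.0], [-0.067, 0.998, -0.0], [0.0, -0.0, -1.0]]
ft_force: [0.1, 0.5, 0.5]
gripper_width: 0.005
grip_force: 0.0
turn deg(tool) [-0.   -0.02  0.04] shift mm in goal axes [ 0.1 -1.5 15.7] now axes [ 0.1 -1.5 15.7]
```

View pics/c2.png

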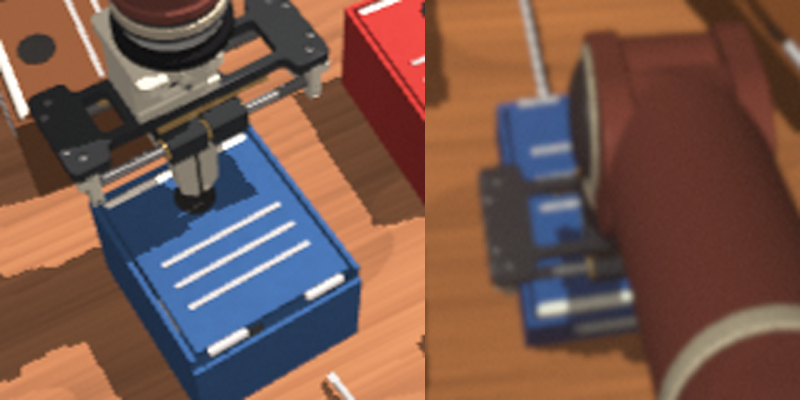

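The closed tips stand over the black pad (left crop 195,200), about 16 mm above it. Now I press.

```bash
python3 -m pendant '[0,-1,8,0,0,0, 0,0,6,0,0,0, 0,0,3,0,0,0, 0,0,3,0,0,0, 0,0,0,0,0,0]'
```

```text
time: 3.32
eef_pos: [0.5331, -0.0085, 0.1215]
ee_rot: [[-0.998, -0.067, -0.001], [-0.067, 0.998, -0.0], [0.001, -0.0, -1.0]]
ft_force: [-1.0, -0.5, 2.7]
gripper_width: 0.003
grip_force: 1.3
```

```bash
python3 -m pendant '[0,0,1,0,0,0, 0,0,0,0,0,0, 0,0,-50,0,0,0, 0,0,-60,0,0,0, 0,0,-40,0,0,0]'; python3 -m pendant '[30,0,0,0,0,0, 30,0,0,0,0,0, 0,0,0,0,0,0, 0,0,0,0,0,0, 0,0,0,0,0,0]';  python3 - <<'E'
from h import *
a=capture("scene")[130:370,180:420]
cv2.imwrite("pics/c3.png",cv2.resize(a,(560,560),interpolation=2))
E
```

```text
time: 3.95
eef_pos: [0.5347, -0.0084, 0.2734]
ee_rot: [[-0.998, -0.067, 0.005], [-0.067, 0.998, 0.0], [-0.005, -0.0, -1.0]]
ft_force: [0.6, 0.4, -0.3]
gripper_width: 0.008
grip_force: 0.0
time: 4.58
eef_pos: [0.4747, -0.0123, 0.2705]
ee_rot: [[-0.998, -0.067, 0.001], [-0.067, 0.998, -0.0], [-0.001, -0.0, -1.0]]
ft_force: [-0.5, 0.0, 0.1]
gripper_width: 0.004
grip_force: 0.0
```

View pics/c3.png

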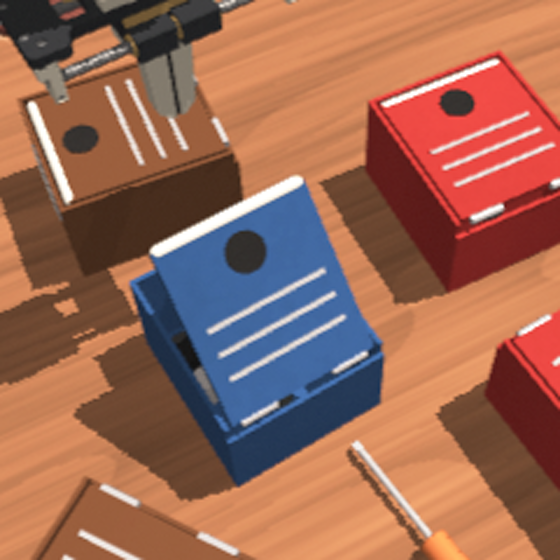

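The lid is ajar by itself (bead from 155,250 to 300,182 in the crop) and the fingers are in front of it. I lower them and start pushing.

```bash
python3 -m pendant '[0,0,35,0,0,0, 0,0,25,0,0,0, -15,0,0,0,0,0, -20,0,0,0,0,0, -15,0,0,0,0,0]'; python3 -m pendant '[-15,0,-4,0,0,0, -15,0,-6,0,0,0, -15,0,-6,0,0,0, -15,0,-5,0,0,0, -15,0,-4,0,0,0]'; python3 - <<'E'
from h import *
a=capture("scene")[130:370,180:420]
cv2.imwrite("pics/c4.png",cv2.resize(a,(560,560),interpolation=2))
E
```

```text
time: 5.25
eef_pos: [0.5249, -0.009, 0.2102]
ee_rot: [[-0.998, -0.067, 0.0], [-0.067, 0.998, -0.0], [-0.0, -0.0, -1.0]]
ft_force: [0.4, 0.3, -0.1]
gripper_width: 0.003
grip_force: 0.0
time: 5.88
eef_pos: [0.5916, -0.0045, 0.2412]
ee_rot: [[-0.998, -0.066, -0.017], [-0.066, 0.998, 0.0], [0.017, 0.001, -1.0]]
ft_force: [-23.9, 0.2, 46.4]
gripper_width: 0.007
grip_force: 23.2
```

View pics/c4.png

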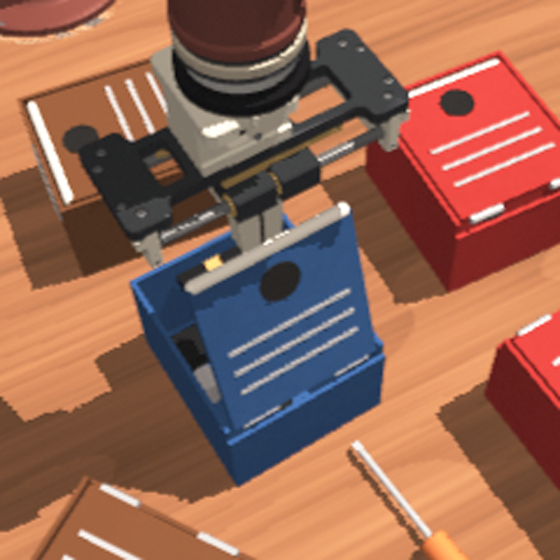

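Unexpected load: (-24, 46) N, directed along the lid towards the hinge. I compute the lid angle before continuing.

```bash
python3 - <<'E'
from h import *
c,s=np.cos(np.radians(3.8)),np.sin(np.radians(3.8)); h=np.array([.5335+.115*c,-.009+.115*s,.096])
e=lambda t,y=0:h+np.array([-c*.148*np.cos(t)-s*y,-s*.148*np.cos(t)+c*y,.148*np.sin(t)])
for t in(.8,.9,1,1.1,1.2,1.3): print(t,e(t).round(3),[((proj("scene",e(t,y))-[180,130])*2.3333).round(0) for y in(-.061,.061)])
st=telemetry.observe();p=st["eef_pos"];print(p,((proj("scene",np.array(p)+[0,0,-.025])-[180,130])*2.333).round(), ((proj("scene",np.array(p)+[0,0,.059])-[180,130])*2.333).round())
E
```

```text
0.8 [ 0.545 -0.008  0.202] [array([146., 247.]), array([295., 174.])]
0.9 [ 0.556 -0.007  0.212] [array([152., 250.]), array([303., 176.])]
1 [ 0.568 -0.007  0.221] [array([158., 256.]), array([312., 180.])]
1.1 [ 0.581 -0.006  0.228] [array([165., 263.]), array([321., 186.])]
1.2 [ 0.595 -0.005  0.234] [array([174., 272.]), array([331., 193.])]
1.3 [ 0.609 -0.004  0.239] [array([183., 284.]), array([342., 203.])]
[ 0.59570785 -0.00416041  0.24339044] [257. 246.] [250. 168.]
```

```bash
python3 -m pendant '[0,0,-5,0,0,0, 0,0,-5,0,0,0, 0,0,-4,0,0,0, 0,0,0,0,0,0, 0,0,0,0,0,0]'; python3 - <<'E'
from h import *
a=capture("scene")[180:300,230:350]
cv2.imwrite("pics/c5.png",cv2.resize(a,(600,600),interpolation=2))
E
```

```text
time: 6.55
eef_pos: [0.5981, -0.0042, 0.2487]
ee_rot: [[-0.998, -0.067, -0.002], [-0.067, 0.998, -0.0], [0.002, -0.0, -1.0]]
ft_force: [-0.4, 1.0, -0.8]
gripper_width: 0.007
grip_force: 0.2
```

View pics/c5.png

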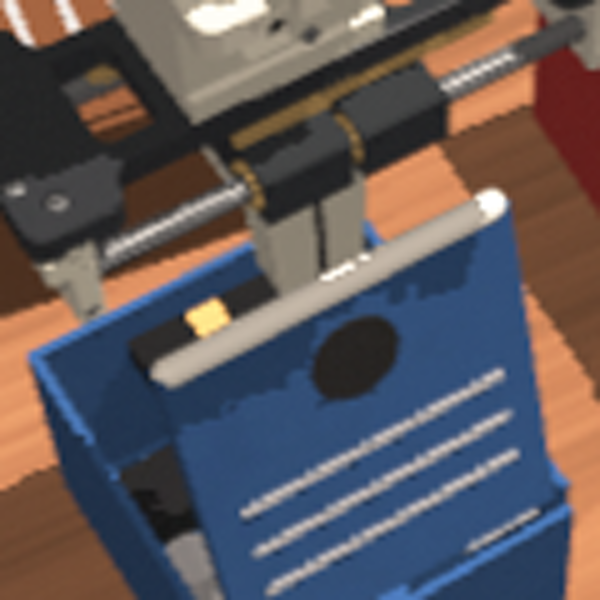

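The load is gone and the bead rests against the fingers near the tips (bead 160,370 to 490,205). I continue pushing while rising slightly.

```bash
python3 -m pendant '[-6,0,-3,0,0,0, -7,0,-3,0,0,0, -7,0,-2,0,0,0, -7,0,0,0,0,0, -3,0,0,0,0,0]'
```

```text
time: 7.22
eef_pos: [0.6289, -0.002, 0.2575]
ee_rot: [[-0.998, -0.067, 0.0], [-0.067, 0.998, -0.0], [-0.0, -0.0, -1.0]]
ft_force: [-1.2, -1.2, -0.4]
gripper_width: 0.002
grip_force: 0.0
```

```bash
python3 -m pendant '[-9,0,0,0,0,0, -9,0,0,0,0,0, -9,0,2,0,0,0, -9,0,2,0,0,0, -9,0,2,0,0,0]'; python3 -m pendant '[0,0,0,0,0,0, 0,0,0,0,0,0, 0,0,0,0,0,0, 0,0,0,0,0,0, 0,0,0,0,0,0]'; python3 - <<'E'
from h import *
a=capture("scene")[130:370,180:420]
cv2.imwrite("pics/c6.png",cv2.resize(a,(560,560),interpolation=2))
E
```

```text
time: 7.85
eef_pos: [0.6757, 0.0012, 0.2538]
ee_rot: [[-0.998, -0.067, 0.006], [-0.067, 0.998, 0.0], [-0.006, 0.0, -1.0]]
ft_force: [2.0, 0.4, 6.1]
gripper_width: 0.005
grip_force: 3.3
time: 8.48
eef_pos: [0.6755, 0.0012, 0.2539]
ee_rot: [[-0.998, -0.067, 0.007], [-0.067, 0.998, 0.0], [-0.007, 0.0, -1.0]]
ft_force: [2.2, 0.6, 6.4]
gripper_width: 0.009
grip_force: 2.9
```

View pics/c6.png

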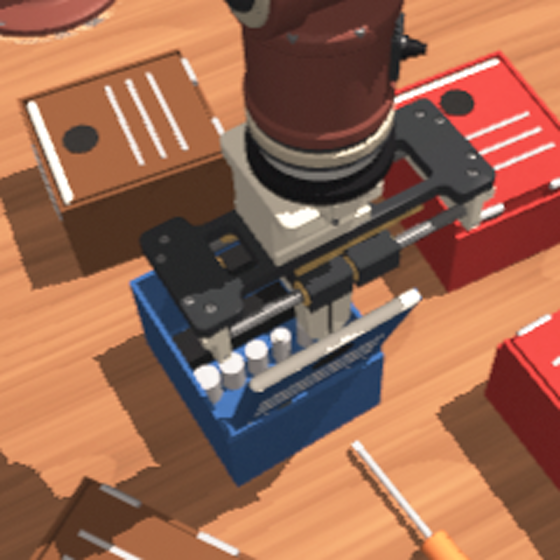

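The lid now leans back past upright (bead 255,385 to 415,298), with a small 6 N load. I lift straight off, then back away.

```bash
python3 -m pendant '[0,0,-5,0,0,0, 0,0,-10,0,0,0, 0,0,-20,0,0,0, 0,0,-30,0,0,0, 0,0,-30,0,0,0]'; python3 -m pendant '[40,0,0,0,0,0, 50,0,0,0,0,0, 50,0,0,0,0,0, 40,0,0,0,0,0, 0,0,0,0,0,0]'; python3 -m pendant '[0,0,0,0,0,0, 0,0,0,0,0,0, 0,0,0,0,0,0, 0,0,0,0,0,0, 0,0,0,0,0,0]'; python3 - <<'E'
from h import *
a=capture("scene"); b=capture("top")
cv2.imwrite("pics/c7.png",np.hstack([cv2.resize(a[100:400,120:520],(400,300)),cv2.resize(b[80:380,150:550],(400,300))]))
E
```

```text
time: 9.15
eef_pos: [0.6729, 0.0008, 0.3475]
ee_rot: [[-0.998, -0.067, -0.001], [-0.067, 0.998, -0.0], [0.001, -0.0, -1.0]]
ft_force: [0.4, 0.3, -0.3]
gripper_width: 0.006
grip_force: 0.0
time: 9.78
eef_pos: [0.491, -0.0117, 0.3476]
ee_rot: [[-0.998, -0.066, -0.001], [-0.066, 0.998, -0.0], [0.001, -0.0, -1.0]]
ft_force: [0.6, -0.1, -0.1]
gripper_width: 0.009
grip_force: 0.0
time: 10.4
eef_pos: [0.4937, -0.0111, 0.3465]
ee_rot: [[-0.998, -0.067, -0.0], [-0.067, 0.998, -0.0], [0.0, -0.0, -1.0]]
ft_force: [1.1, -0.0, 0.5]
gripper_width: 0.003
grip_force: 0.0
```

View pics/c7.png

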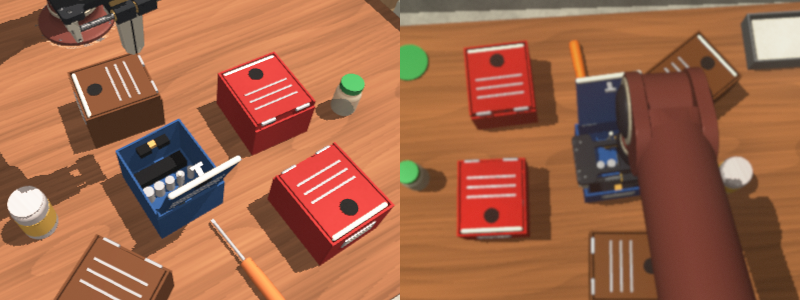

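The blue lid stands wide open at its stop (left bead 170,197 to 240,158). The red chests are shut, and the jar, tin and screwdriver have not moved. The robot touches nothing.

```bash
python3 -c "
from h import *
print(ticket.close_job())"
```

```text
the job is handed in; nothing more can be done
None
```

The blue chest is wide open, with its lid past upright and resting at its stop. The red chest stayed shut, the jar, tin and screwdriver didn't move, and the job was handed in at about 10.5 s; while I was pushing the lid, the bead briefly jammed against the fingers at about 52 N on the wrist.

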